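# Lock the portioning frame on a mille-feuille slab

### The arm

A 6-joint arm with a two-finger parallel gripper is mounted at the origin on the work surface. World frame = base frame: x ahead of the robot, y to its left, z up, the work surface at z = 0. Lengths are in m, angles in rad, forces in N, time in s.
With the tool pointing down it reaches from about 0.375 to 0.75 m from the base axis. Payload 9 kg.
Tool frame: the origin (TCP) lies midway between the tips of the shut fingers; the grasp point (between the pads) lies 19 mm behind it; z points along the fingers, y is the line along which they close (so a half turn about z gives the same grasp; the last joint's range is limited). The gripper opens to 85 mm and grips with 20 to 120 N. Pads are 22 mm wide; open, the fingers measure 114 mm over their backs; the gripper's body (76 mm by 85 mm) begins 54 mm behind the grasp point. The pads swing forward as they close: fully open they stand 13 mm farther back than shut.
Start: joints at [1.049, 0.104, 0.097, 1.564, 0, 1.353], TCP at [0.179, 0.573, 0.231] pointing down, gripper open.
Joint ranges: [-2.99, 2.99], [-0.84, 1.86], [-1.1, 1.16], [-1.84, 2.11], [-1.51, 1.56], [-3.14, 3.14]. Speed limits (rad/s): [2.22, 2.22, 2.57, 3.14, 3.14, 3.14].

### API

Orientations are given as [roll, pitch, yaw] about the fixed x, y, z axes, in that order (R = Rz(yaw) Ry(pitch) Rx(roll)).
In Python, from station import ctrl gives the robot as it stands. Calls block until the motion is done:
- ctrl.reach(position, orientation): joint-space move of the TCP to a pose.
- ctrl.move_l(position, rotation=None, vel=0.15, threshold=None): straight line of the TCP; rotation=None keeps the orientation; vel is the mean speed in m/s. With threshold (N) it stops when the force on the tool has changed by that much, and returns True; else False.
- ctrl.move_j(angles): joint-space move.
- ctrl.command_gripper(opening): opening from 0.0 (shut) to 1.0 (fully open); the grip force is fixed at half the most; returns when the fingers have stopped.
- ctrl.dwell(seconds).
- ctrl.ik(position, orientation): joint angles nearest the present ones, or None.
- ctrl.read_state(): the state.
- ctrl.snapshot(name): name is "scene" or "top"; returns a dict with "pixels" (400x640x3 uint8, red, green, blue), "range_z" (400x640 float32, m along the optical axis (not along the pixel's ray), 0 where there is no reading), "camera_matrix" (3x3 intrinsics, pixels), "k1" (the pictures are not rectified: a ray, as slopes to the right and down, at radius r is drawn at 1 + k1 r^2 times it, then the intrinsics apply), "R" (3x3) and "t" (3): a world point X has camera coordinates R X + t. Camera axes: x right, y down, z forward; pixel columns grow to the right and rows downward; lengths in m; the calibration is good to about 2 mm. A picture is of the moment at which its call begins.
A pose or a line that the arm cannot do raises ctrl.IKError and nothing moves.
- ctrl.job_done(): hands the job in; it is judged then, once.
The state is a dict: "time": time; "joints": joint angles; "joint_velocities": joint speeds; "tau": joint torques, N m; "tcp_pos": TCP position; "tool_rot": TCP orientation; "force": force on the tool from outside, world axes, zero at the start; "wrist_torque": the same for the moment, N m; "opening": opening from 0.0 (shut) to 1.0 (fully open); "grip_force": force on a finger pad.
Only numpy, scipy, OpenCV 4.12 (cv2) and the standard library are available. Lean on these libraries where they do the work, as an engineer would, in place of code of your own. Each camera call takes 0.05 s, during which the arm holds its last target. There are 200 camera calls.

### The job

Get the pastry portioning frame ready for slicing: slide its fence forward until the mille-feuille slab is snug between the fence and the white back stop, without crushing it, and then push the red thumb wedge along its ramp, into the lock bridge, until it jams the fence's bar fast. A firm thumb push by feel is enough: do not force the wedge, let go of everything at the end, and leave the other things on the counter where they are.

Things in the scene. Friction and masses are not known exactly. Their poses are not given: they have to be found in the camera images.
- frame: Portioning frame: fixed light wooden board 380 x 220 x 18 mm. Origin on the counter; board from x = -200 to +180 mm, y = -110 to +110 mm. +x: the way the fence closes (roughly away from the robot), +y left, z up. Two guide strips (8 mm wide, top 27 mm above the counter) flank the bar at y = -17 and +17 mm, x = -195 to -65 mm.
- fence: Aluminium sliding fence: upright plate 6 mm thick, 110 wide, top 46 mm above the board, on the end of a flat bar (24 wide, top 11 mm above the board) running 220 mm back. Origin: middle of the plate's front face, at the board's top; axes as the frame's. Slides along the frame's x only (starts at x = 0 to 15 mm, ends at 100), about 2 N friction. Over 25 N between fence and slab crushes it.
- post (a point): Top centre of the fence's round black grip post, 18 mm diameter, 58 mm above the board (post 47 mm tall), its axis 24 mm behind the fence's face. Push it from behind or pinch it; at least 40 mm is free behind it, before the lock bridge. While the slab slides ahead the push is about 2 to 6 N; when the slab meets the stop it rises sharply. About 10 N seats it.
- slab: The mille-feuille slab on its gold card, loose on the board between fence and stop: 90 mm along its x (the way it is nipped), 80 mm wide, 44 mm high, 0.3 kg, slightly askew at the start. Origin: centre of its underside.
- stop: White plastic back stop, fixed on the board (where along the board varies): a block 20 mm thick in x, 100 mm wide, 44 mm high. Origin: bottom middle of the face towards the fence, at the board's top; axes as the frame's. With the slab snug, the fence's face is 90 mm from this face.
- lock (a point): Middle of the dark steel lock bridge, at the board's top, under the bar: four short posts and a sloping roof, 42 mm in x, 52 mm in y, top about 50 mm above the counter. The bar runs through it along x, the wedge under its roof along y.
- wedge: Red thumb wedge: tapered key 20 mm wide, 115 mm long, along the frame's y, thick end at +y with an upright thumb tab (24 mm wide in x, 10 thick in y, 55 tall). Origin: on the tab's outer (+y) face, mid-width, 15 mm below the tab's top, 40 mm above the key's flat underside; axes as the frame's. Slides only along its ramp: to -y and down by 5 degrees, 78 mm at most, about 2 N friction.
- thumb (a point): Push point on the tab (the wedge's origin). It has 15 to 60 mm to go until it bites the bar; where it bites differs by 28 mm from frame to frame and must be felt. From there resistance rises by 2 to 6 N per mm. Pushed, it grips the bar with about 1.4 times the push (1 time once let go); 10 to 15 N is right and it then stays. A grip over 30 N (push of 20 N) spoils the lock.
- macaron: Pink raspberry macaron on a 75 mm gold card, 70 mm tall, loose, left of the frame. Bystander. Origin: centre of the underside.
- macaron2: A second such macaron, right of the frame near the robot. Bystander.
- portion: Single mille-feuille portion, 50 x 85 x 48 mm, loose, left of the frame at the far end. Bystander. Origin: centre of the underside.
- tart: Round yellow tart, 84 mm diameter, 26 mm high, loose, right of the frame. Bystander. Origin: centre of the underside.
- cutter: Small steel ring cutter, 44 mm diameter, 30 mm high, standing on the frame's board at its right edge. Bystander. Origin: centre of the underside.
- server: Spatula lying on the counter right of the frame. Bystander.
- cup: White mug, 72 mm diameter, 80 mm high, on the counter to the left. Bystander. Origin: centre of the underside.

How it is judged:
On the way, in this order (a step that is already met when the one before it is completed fails the run):
1. the slab is snug between fence and back stop: no more than 2.5 mm of play in all (x of stop in the frame of fence below 0.0925 m and x of slab in the frame of stop between -0.05 and -0.04 m and y of slab in the frame of stop between -0.03 and 0.03 m and angle between slab's own z axis and vertical below 0.05 rad), for 0.2 s.
2. the wedge jams the fence's bar: it grips the bar with more than 6 N (contact force between wedge and fence above 6 N), for 0.2 s.
At the end, for the whole second after the job is handed in: The slab lies flat and at rest between the fence and the back stop with no more than 2.5 mm of play in all (fence face at most 92.5 mm from the stop's face) and at most 30 mm off the stop's middle, and the wedge, let go, still grips the fence's bar with more than 6 N (all of step 1 and contact force between wedge and fence above 6 N and linear speed of each of slab, fence, wedge below 0.005 m/s); the robot touches nothing.
It fails at once if the slab is crushed: more than 25 N between fence and slab (contact force between fence and slab above 25 N).
It fails at once if the wedge is forced: more than 30 N between wedge and bar (contact force between wedge and fence above 30 N).
It fails at once if a bystander is moved by more than 20 mm (distance of any of macaron, macaron2, portion, tart, cutter, server, cup from where it was at the start of the episode above 0.02 m).
It also fails if it takes over 48 s, if anything falls off the work surface, if the arm or the gripper's body presses on something with over 40 N, if the wrist force passes 120 N, or if a joint passes its speed limit or range.

## Working session

There is one attempt and no reset: what is moved stays moved. The work goes in short steps, each a Python script; the robot and the scene stay as the last script left them, time stands still between calls to the robot, and variables do not carry over. Pictures are saved under pics/ and viewed, at most 10 in all, crops included, and the job is handed in when it is done.

```bash
mkdir -p pics; ls; cat > h.py <<'E'
import numpy as np, cv2
from station import ctrl
def snap(n, f=None):
    s=ctrl.snapshot(n)
    if f: cv2.imwrite(f, s["pixels"][:,:,::-1])
    return s
def cloud(s):
    K=np.array(s["camera_matrix"]); D=np.array([s["k1"],0,0,0,0],float)
    v,u=np.mgrid[0:400,0:640]
    p=cv2.undistortPoints(np.stack([u,v],-1).reshape(-1,1,2).astype(float),K,D).reshape(400,640,2)
    z=s["range_z"]; c=np.dstack([p[...,0]*z,p[...,1]*z,z])
    P=(c-np.array(s["t"]))@np.array(s["R"])
    P[z==0]=np.nan
    return P
E
python3 - <<'E'
from h import *
for n in("scene","top"):
    s=snap(n,f"pics/{n}0.png"); np.savez(f"{n}0.npz",px=s["pixels"],P=cloud(s)); print(n,s["k1"],s["R"],s["t"],s["camera_matrix"])
st=ctrl.read_state();print(st)
E
```

```text
pics
scene -0.057375050654062565 [[ 0.87574141  0.48277456  0.00238993]
 [ 0.34557582 -0.623394   -0.70139666]
 [-0.33712659  0.61506801 -0.71276715]] [-0.51655652 -0.13017829  1.31771513] [[458.95475028   0.         321.12207297]
 [  0.         458.95475028 205.07314095]
 [  0.           0.           1.        ]]
top -0.004261597737729536 [[-0.02595199 -0.99965908 -0.00286764]
 [-0.98238366  0.02603435 -0.18505287]
 [ 0.18506443 -0.00198537 -0.98272438]] [0.03884174 0.56890498 1.2518939 ] [[442.53624105   0.         318.28061015]
 [  0.         442.53624105 204.29140741]
 [  0.           0.           1.        ]]
{'time': 0.1, 'joints': array([1.04928049e+00, 1.04640870e-01, 9.65266084e-02, 1.56391279e+00,
       1.25227057e-05, 1.35311196e+00]), 'joint_velocities': array([ 0.00041066, -0.00158036,  0.0014094 , -0.00203226,  0.00105497,
       -0.00140775]), 'tau': array([ 8.29405471e-03, -5.58206213e+01,  5.04722142e+01,  1.29528667e-02,
       -2.02096567e-04,  1.20901271e-05]), 'tcp_pos': array([0.1793265 , 0.57224883, 0.2305881 ]), 'tool_rot': array([-3.14039368e+00, -2.78025549e-04,  2.83776100e+00]), 'force': array([-0.36926151, -0.51086885, -0.699423  ]), 'wrist_torque': array([-0.00376648,  0.04344563,  0.00065669]), 'grip_force': 0.0, 'opening': 1.0005649744552347}
```

View pics/top0.png

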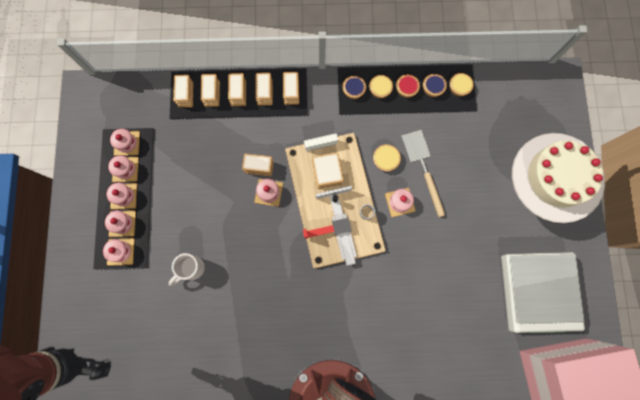

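View pics/scene0.png

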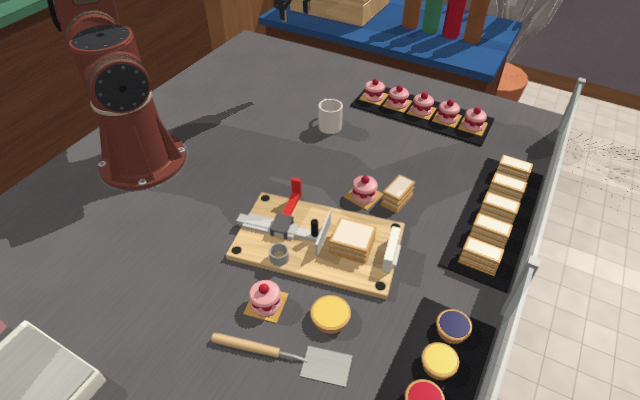

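The top view shows the board's corners at about (287,150), (355,135), (385,253) and (318,267). The post is near (335,198), the red tab near (306,232), and the macaron at (268,190) is left of the board. The scene view shows the tab at (296,187) and the post at (315,228).

```bash
cat > m.py <<'E'
from h import *
def measure(sv,yaw=None,c=None):
    px,P=sv["px"],sv["P"]; hsv=cv2.cvtColor(px,cv2.COLOR_RGB2HSV).astype(int)
    return hsv[...,0],hsv[...,1],hsv[...,2],P
T=np.load("top0.npz");S=np.load("scene0.npz")
def board(d):
    h,s,v,P=measure(d)
    roi=(np.abs(P[...,0]-.53)<.2)&(np.abs(P[...,1]-.0)<.17)
    m=roi&(P[...,2]>.009)&(P[...,2]<.025)
    n,l,st,_=cv2.connectedComponentsWithStats(m.astype(np.uint8)); k=1+np.argmax(st[1:,4]); m=l==k
    r=cv2.minAreaRect((P[m][:,:2]*1000).astype(np.float32)); print("board",r,np.median(P[m][:,2]))
    return r
for n,d in(("top",T),("scene",S)):
    r=board(d); b=cv2.boxPoints(r)/1000
    (cx,cy),(w,hh),a=r; a=np.deg2rad(a if w>hh else a+90); a=(a+np.pi/2)%np.pi-np.pi/2
    R=np.array([[np.cos(a),-np.sin(a)],[np.sin(a),np.cos(a)]])
    o=np.array([cx,cy])/1000+R@[.010,0]
    print(n,"yaw",a,"origin",o)
    h,s,v,P=measure(d); F=P.copy(); F[...,:2]=(P[...,:2]-o)@R
    inb=(np.abs(F[...,0])<.23)&(np.abs(F[...,1])<.2)
    def rep(t,m):
        q=F[m]; 
        if len(q)<3: print(t,len(q));return
        print(t,len(q),"frame med",np.median(q,0).round(4),"lo",np.percentile(q,3,0).round(4),"hi",np.percentile(q,97,0).round(4))
    red=inb&((h<6)|(h>174))&(s>150)&(v>70)&(F[...,0]<0)
    rep("red",red); rep("tab",red&(F[...,2]>.075)); rep("tabtop",red&(F[...,2]>.088))
    rep("post",inb&(v<70)&(F[...,2]>.06)&(np.abs(F[...,1])<.03)); rep("posttop",inb&(v<70)&(F[...,2]>.071)&(np.abs(F[...,1])<.03))
    rep("plate",inb&(F[...,2]>.045)&(F[...,0]>-.02)&(F[...,0]<.03)&(np.abs(F[...,1])<.06)&(s<60))
    rep("stop",inb&(F[...,2]>.05)&(F[...,0]>.1)&(np.abs(F[...,1])<.06)&(s<40)&(v>130))
    rep("slabtop",inb&(F[...,2]>.054)&(F[...,2]<.075)&(F[...,0]>.02)&(F[...,0]<.13)&(np.abs(F[...,1])<.06)&(s>20))
    rep("lock",inb&(F[...,2]>.04)&(F[...,0]<-.04)&(np.abs(F[...,1])<.03)&(s<90)&(v<110))
    for nm,t in(("macaron",(.0,.16)),):
        rep("leftobj",(F[...,1]>.115)&(F[...,1]<.25)&(F[...,2]>.02)&(F[...,0]>-.2)&(F[...,0]<.2))
E
python3 m.py
python3 - <<'E'
import cv2
a=cv2.imread("pics/scene0.png")[160:310,210:420];b=cv2.imread("pics/top0.png")[125:275,270:400]
import numpy as np
cv2.imwrite("pics/crop0.png",cv2.resize(np.hstack([a,b]),None,fx=2.3,fy=2.3,interpolation=cv2.INTER_CUBIC))
E
```

```text
board ((578.0169677734375, -28.087387084960938), (348.0611572265625, 220.4879150390625), 11.889806747436523) 0.018154221043661507
top yaw 0.20751627516860527 origin [ 0.58780242 -0.02602709]
red 201 frame med [-0.0841  0.0672  0.0457] lo [-0.0939 -0.1942  0.0394] hi [-0.047   0.1111  0.0899]
tab 24 frame med [-0.0874  0.1091  0.0883] lo [-0.0957  0.1047  0.0784] hi [-0.0775  0.1127  0.0933]
tabtop 14 frame med [-0.0858  0.1081  0.0899] lo [-0.0948  0.1045  0.0881] hi [-0.0786  0.1123  0.0933]
post 20 frame med [-0.0044  0.0026  0.0767] lo [-0.0111 -0.0019  0.0645] hi [0.0042 0.0082 0.0804]
posttop 18 frame med [-0.0038  0.0022  0.0771] lo [-0.0111 -0.0019  0.0728] hi [0.0043 0.0082 0.0806]
plate 148 frame med [0.0165 0.002  0.0635] lo [-0.0099 -0.0498  0.0468] hi [0.0219 0.0506 0.0789]
stop 449 frame med [0.1704 0.0012 0.0624] lo [ 0.102  -0.0439  0.0536] hi [0.1888 0.0453 0.0682]
slabtop 748 frame med [0.0863 0.0019 0.0626] lo [ 0.0458 -0.0352  0.0576] hi [0.127  0.0392 0.0675]
lock 0
leftobj 878 frame med [0.1373 0.196  0.0483] lo [0.0467 0.1625 0.0281] hi [0.1852 0.2396 0.0644]
bo
[... 497 characters left out ...]
 50 frame med [ 0.0046 -0.0053  0.0741] lo [-0.0033 -0.0095  0.0627] hi [0.0113 0.0039 0.0777]
posttop 30 frame med [ 0.004  -0.0036  0.0751] lo [-0.0032 -0.0083  0.0725] hi [0.0111 0.0045 0.0788]
plate 247 frame med [ 0.0247 -0.0065  0.0618] lo [-0.0005 -0.0546  0.0458] hi [0.028  0.0461 0.0761]
stop 601 frame med [ 0.1763 -0.0023  0.0622] lo [ 0.1021 -0.0487  0.0554] hi [0.193  0.0424 0.0651]
slabtop 965 frame med [ 0.0905 -0.0048  0.0619] lo [ 0.0527 -0.0383  0.0576] hi [0.1276 0.0379 0.0647]
lock 85 frame med [-0.0663 -0.0085  0.0432] lo [-0.0963 -0.0272  0.0403] hi [-0.0577  0.0219  0.048 ]
leftobj 1052 frame med [0.1451 0.1825 0.047 ] lo [0.0561 0.1591 0.0247] hi [0.1932 0.2339 0.0623]
```

View pics/crop0.png

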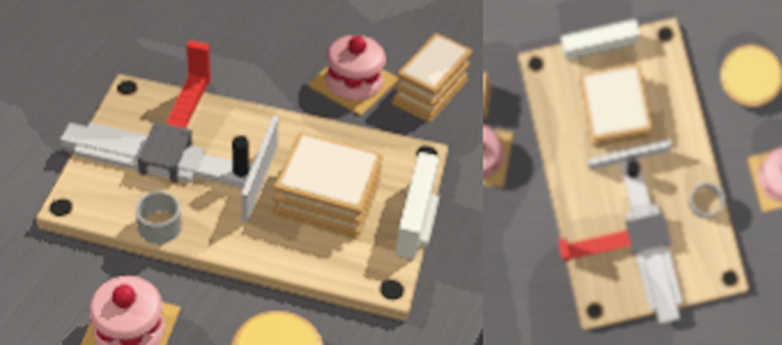

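Both views agree: yaw is about 0.2085 rad and the post is near (0.586, -0.028), on the board's midline. The crop shows the 50 mm gap behind the post clear, so I'll push it from behind with shut fingers.

```bash
cat >> h.py <<'E'
A=.2085; U=np.array([np.cos(A),np.sin(A),0]); V=np.array([-np.sin(A),np.cos(A),0]); RPY=[np.pi,0,A-np.pi]
POST=np.array([.586,-.0275,0])
def say(t):
    s=ctrl.read_state(); d=s["tcp_pos"]-POST; print(t,"t",round(s["time"],2),"uv z",(d@U).round(4),(d@V).round(4),s["tcp_pos"][2].round(4),"F uvz",(s["force"]@U).round(2),(s["force"]@V).round(2),s["force"][2].round(2)); return s
E
python3 - <<'E'
from h import *
ctrl.command_gripper(0.0)
p=POST-.030*U
ctrl.reach(p+[0,0,.15],RPY); say("above")
print(ctrl.move_l(p+[0,0,.050],vel=.1,threshold=8)); say("down")
print(ctrl.move_l(p+.105*U+[0,0,.050],vel=.02,threshold=9)); say("pushed")
ctrl.dwell(.2); say("settled")
s=snap("top","pics/top1.png"); np.savez("top1.npz",px=s["pixels"],P=cloud(s))
s=snap("scene","pics/scene1.png"); np.savez("scene1.npz",px=s["pixels"],P=cloud(s))
a=cv2.imread("pics/scene1.png")[160:310,210:420];b=cv2.imread("pics/top1.png")[125:275,270:400]
cv2.imwrite("pics/crop1.png",cv2.resize(np.hstack([a,b]),None,fx=2.3,fy=2.3,interpolation=cv2.INTER_CUBIC))
E
```

```text
above t 3.41 uv z -0.0298 0.0006 0.1501 F uvz -0.71 -0.08 -0.72
False
down t 4.56 uv z -0.0295 -0.0003 0.0508 F uvz -0.0 0.67 0.13
True
pushed t 7.74 uv z 0.0387 0.0002 0.0494 F uvz 0.5 -0.12 0.24
settled t 7.94 uv z 0.0381 0.0004 0.0489 F uvz -0.44 0.18 -0.09
```

View pics/crop1.png

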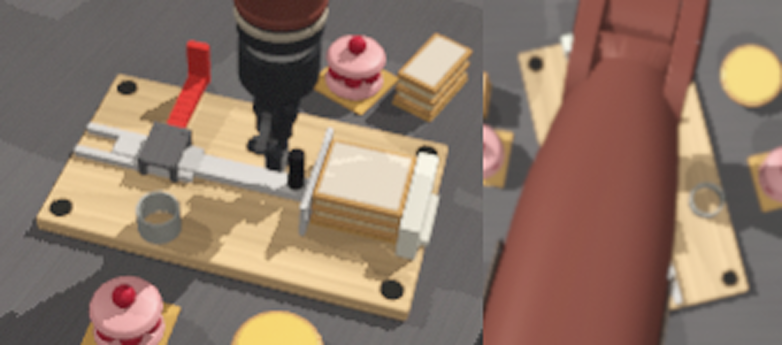

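The picture shows the fence against the slab (plate at about (320,180)) and the slab at the stop (415,200). The measured force fell to zero after the stop, so I'll press again slowly to check it is seated.

```bash
python3 - <<'E'
from h import *
def now(): return ctrl.read_state()["tcp_pos"].copy()
for k in range(2):
    p=now()
    for i in range(40):
        p=p+.0006*U
        hit=ctrl.move_l(p,vel=.006,threshold=12)
        s=ctrl.read_state(); f=-s["force"]@U
        if hit or f>9.5: break
    say(f"press {k} hit {hit} i {i} f {f:.1f}")
    if k==0: ctrl.dwell(.2); say("hold"); ctrl.move_l(now()-.004*U,vel=.03); say("back")
E
```

```text
press 0 hit False i 4 f 12.2 t 9.32 uv z 0.0389 0.0004 0.0488 F uvz -12.24 -1.02 8.13
hold t 9.52 uv z 0.0389 0.0004 0.0488 F uvz -12.44 0.36 6.67
back t 9.87 uv z 0.0351 0.0004 0.0489 F uvz 0.01 -0.73 -0.24
press 1 hit False i 8 f 11.0 t 12.14 uv z 0.0389 0.0004 0.0488 F uvz -11.05 -0.0 7.59
```

The fence stops rigidly at the same spot (within 0.2 mm) under 11–12 N, so it's seated. I'll retreat, check with a picture and move to the tab.

```bash
python3 - <<'E'
from h import *
p=ctrl.read_state()["tcp_pos"].copy()
ctrl.move_l(p-.008*U,vel=.08)
q=p-.008*U; q[2]=.15; ctrl.move_l(q,vel=.2)
w=POST-.082*U+.150*V
ctrl.reach(w+[0,0,.15],RPY); say("side")
for n in("scene","top"):
    s=snap(n,f"pics/{n}2.png"); P=cloud(s); F=np.dstack([(P-POST)@U,(P-POST)@V,P[...,2]])
    hsv=cv2.cvtColor(s["pixels"],cv2.COLOR_RGB2HSV).astype(int);h,sa,v=hsv[...,0],hsv[...,1],hsv[...,2]
    def rep(t,m):
        q=F[m]; print(n,t,len(q),*(np.percentile(q,k,0).round(4) for k in(5,50,95))) if len(q)>2 else print(t,0)
    near=(np.abs(F[...,1])<.05)
    rep("tab",((h<6)|(h>174))&(sa>150)&(F[...,0]<-.04)&(F[...,0]>-.12)&(F[...,1]>.08)&(F[...,1]<.14)&(F[...,2]>.075)&(F[...,2]<.1))
    rep("posttop",near&(v<70)&(F[...,2]>.071)&(F[...,2]<.085)&(F[...,0]>0)&(F[...,0]<.1))
    rep("slab",near&(np.abs(F[...,2]-.062)<.006)&(F[...,0]>.08)&(F[...,0]<.2)&(sa>20))
    rep("stop",near&(np.abs(F[...,2]-.062)<.006)&(F[...,0]>.15)&(F[...,0]<.22)&(sa<20))
a=cv2.imread("pics/scene2.png")[160:310,210:420];b=cv2.imread("pics/top2.png")[125:275,270:400]
cv2.imwrite("pics/crop2.png",cv2.resize(np.hstack([a,b]),None,fx=2.3,fy=2.3,interpolation=cv2.INTER_CUBIC))
E
```

```text
side t 13.84 uv z -0.0817 0.1496 0.1494 F uvz 0.78 -0.45 0.82
scene tab 57 [-0.0901  0.1009  0.077 ] [-0.0794  0.1049  0.0852] [-0.0694  0.112   0.0892]
scene posttop 32 [ 0.0535 -0.0088  0.0732] [ 0.0594 -0.002   0.0751] [0.0645 0.0048 0.0775]
scene slab 1133 [ 0.0869 -0.0349  0.0588] [ 0.1287 -0.0007  0.0619] [0.1704 0.0381 0.0644]
scene stop 244 [ 0.1753 -0.0453  0.0598] [ 0.1834 -0.0016  0.062 ] [0.1906 0.0427 0.0648]
top tab 22 [-0.0936  0.1061  0.0804] [-0.0866  0.1102  0.0886] [-0.0784  0.1143  0.0918]
top posttop 20 [ 0.0506 -0.0017  0.0729] [0.057  0.0024 0.0763] [0.0645 0.0065 0.0796]
top slab 768 [ 0.0866 -0.0302  0.0585] [0.1279 0.0055 0.0625] [0.1699 0.0412 0.0663]
top stop 181 [ 0.175  -0.0425  0.0586] [ 0.1834 -0.0004  0.0621] [0.1913 0.045  0.0664]
```

View pics/crop2.png

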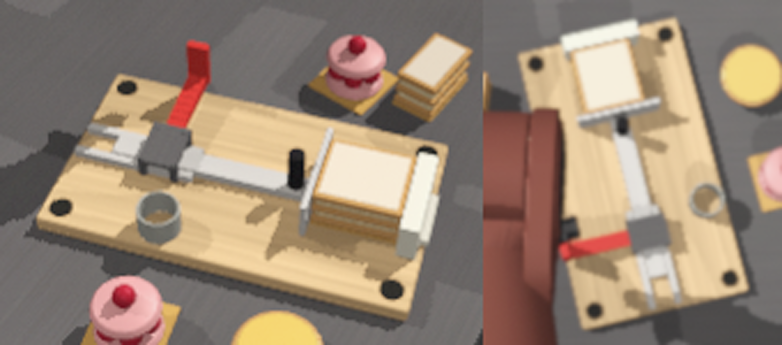

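The crop shows the slab tight between the plate (315,190) and the stop (415,200). The measurements agree: post axis at 0.058, so the face is at 0.082, and the stop face is at about 0.173. Next is the wedge.

```bash
python3 - <<'E'
from h import *
w=POST-.083*U+.150*V
print(ctrl.move_l(w+[0,0,.070],vel=.1,threshold=8)); say("down")
c,s_=np.cos(np.deg2rad(5)),np.sin(np.deg2rad(5)); D=-c*V-[0,0,s_]
print(ctrl.move_l(ctrl.read_state()["tcp_pos"]+.105*D,vel=.018,threshold=6)); say("bite?")
p=ctrl.read_state()["tcp_pos"].copy(); p0=p.copy()
for i in range(40):
    p=p+.0004*D
    hit=ctrl.move_l(p,vel=.006,threshold=10)
    s=ctrl.read_state(); f=-s["force"]@D
    print(i,hit,round((s["tcp_pos"]-p0)@D*1000,2),f.round(1))
    if hit or f>11: break
say("pressed"); ctrl.dwell(.3); say("held")
E
```

```text
False
down t 14.89 uv z -0.0825 0.1498 0.0707 F uvz 0.07 -0.26 -1.14
True
bite? t 18.73 uv z -0.083 0.072 0.0633 F uvz -0.36 0.12 -0.83
0 False 0.15 2.8
1 False 0.23 4.7
2 False 0.37 6.3
3 False 0.6 9.3
4 False 0.87 8.9
5 False 1.14 9.2
6 False 1.42 10.0
7 False 1.7 11.1
pressed t 20.88 uv z -0.0833 0.0704 0.0629 F uvz -1.3 10.96 2.21
held t 21.18 uv z -0.0833 0.0703 0.0629 F uvz -1.97 10.75 2.13
```

```bash
python3 - <<'E'
from h import *
c,s_=np.cos(np.deg2rad(5)),np.sin(np.deg2rad(5)); D=-c*V-[0,0,s_]
p=ctrl.read_state()["tcp_pos"].copy()
for i in range(12):
    s=ctrl.read_state(); f=np.mean([-(ctrl.dwell(.03),ctrl.read_state()["force"])[1]@D for _ in range(4)])
    print(i,round((s["tcp_pos"]-POST)@D*1000,2),f.round(1))
    if f>12.6: break
    p=p+.0003*D; ctrl.move_l(p,vel=.006,threshold=8)
ctrl.dwell(.3); say("held"); q=ctrl.read_state()["tcp_pos"].copy()
ctrl.move_l(q-.025*D,vel=.08); q=q-.025*D; q[2]=.2; ctrl.move_l(q,vel=.2); 
ctrl.move_l([q[0]-.03,q[1]+.12,.22],vel=.25); say("free")
for n in("scene","top"): snap(n,f"pics/{n}3.png")
a=cv2.imread("pics/scene3.png")[160:310,210:420];b=cv2.imread("pics/top3.png")[125:275,270:400]
cv2.imwrite("pics/crop3.png",cv2.resize(np.hstack([a,b]),None,fx=2.3,fy=2.3,interpolation=cv2.INTER_CUBIC))
E
```

```text
0 -75.55 11.2
1 -75.73 6.0
2 -75.64 8.0
3 -75.59 8.9
4 -75.55 10.2
5 -75.39 11.4
6 -75.19 11.8
7 -74.98 12.3
8 -74.75 12.5
9 -74.55 13.9
held t 25.18 uv z -0.0833 0.0694 0.0628 F uvz -1.62 12.99 4.5
free t 27.13 uv z -0.0882 0.2178 0.2189 F uvz -0.8 -0.55 0.53
```

View pics/crop3.png

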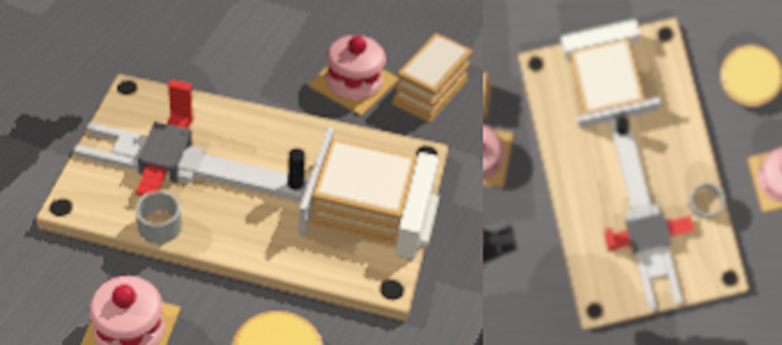

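The wedge now sticks out of the far side of the bridge (690,227) with its tab at (180,103). The fence is still tight on the slab, the cutter has not moved (707,200), and the arm is clear of everything.

```bash
python3 -c "
from h import *
print(ctrl.job_done())"
```

```text
the job is handed in; nothing more can be done
None
```

The job is handed in, with no verdict returned: the slab was snug (fence seated at 11–12 N), the wedge was pushed to about 13 N and let go, no bystander I could see had moved, and it took about 27 s of the 48 s allowed.

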